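# Book in the jar of amber glass nuggets

### The arm

A 6-joint arm with a two-finger parallel gripper is mounted at the origin on the work surface. World frame = base frame: x ahead of the robot, y to its left, z up, the work surface at z = 0. Lengths are in m, angles in rad, forces in N, time in s.
With the tool pointing down it reaches from about 0.225 to 0.725 m from the base axis. Payload 3.1 kg.
Tool frame: the origin (TCP) lies midway between the tips of the shut fingers; the grasp point (between the pads) lies 19 mm behind it (arm.grip_point_offset is the distance from the TCP to the grasp point, in m); z points along the fingers, y is the direction in which the jaws open and shut (so a half turn about z gives the same grasp; the last joint's range is limited). The gripper opens to 85 mm and grips with 20 to 120 N. Pads are 22 mm wide; open, the fingers measure 114 mm over their backs; the gripper's body (76 mm by 85 mm) begins 54 mm behind the grasp point. The pads swing forward as they close: fully open they stand 13 mm farther back than shut.
Start: joints at [-1.372, 0.048, 0.099, 1.622, 0, 1.443], TCP at [0.169, -0.497, 0.231] pointing down, gripper open.
Joint ranges: [-2.91, 2.91], [-0.99, 1.94], [-1.21, 1.42], [-2.12, 2.29], [-1.49, 1.47], [-3.14, 3.14]. Speed limits (rad/s): [2.79, 2.79, 3.14, 3.14, 3.14, 3.14].

### API

Orientations are given as [roll, pitch, yaw] about the fixed x, y, z axes, in that order (R = Rz(yaw) Ry(pitch) Rx(roll)).
In Python, from workcell import arm, kinematics, read_camera, order, spotter gives the robot as it stands. The module is installed in compiled form; this text tells all that it offers. Calls block until the motion is done:
- arm.move_pose(position, orientation): joint-space move of the TCP to a pose.
- arm.servo_line(position, max_speed=0.15, rotation=None, force_limit=None): straight line of the TCP; rotation=None keeps the orientation; max_speed is the mean speed in m/s. With force_limit (N) it stops when the force on the tool has changed by that much, and returns True; else False.
- arm.movej(angles): joint-space move.
- arm.open_gripper() and arm.grab(): open the fingers fully, or close them until they stop; the grip force is fixed at half the most.
- arm.dwell(seconds).
- kinematics.inverse_kinematics(position, orientation): joint angles nearest the present ones, or None.
- arm.sense(): the state.
- read_camera(name): name is "side" or "top" or "wrist"; returns a dict with "pixels" (384x512x3 uint8, blue, green, red), "fx", "fy", "cx", "cy" (pixels), "distortion" ([k1, k2, p1, p2, k3] as OpenCV has them; the pictures are not rectified), "world_to_cam" (4x4, takes a point from world to camera coordinates). Camera axes: x right, y down, z forward; pixel columns grow to the right and rows downward; lengths in m; the calibration is good to about 2 mm. A picture is of the moment at which its call begins. There is no depth.
A pose or a line that the arm cannot do raises arm.PlanningError and nothing moves.
- order.hand_in(): hands the job in, once; it reports no verdict.
Trained networks look in the newest picture that a camera, given by its name, has taken for a name from the list of things; names that differ only in an ending like _2 or _b are one class to them, and where a whole thing is asked for, a point or a joint stands for the part that bears it (a point fixed in the world has none). Each returns a list of dicts, best first, with "confidence" (0 to 1); they miss things now and then, are a little off and sometimes report something else, mostly with a low value. They report only what shows in the picture. A call takes as long as a camera call. They do not tell look-alikes from the thing itself.
- spotter.look_for(camera, query): "extent" ([left, top, right, bottom] in pixels, round what is visible of it).
The state is a dict: "time_s": time; "joint_positions": joint angles; "joint_velocities": joint speeds; "tau": joint torques, N m; "tool_pos": TCP position; "tcp_rot": TCP orientation; "force": force on the tool from outside, world axes, zero at the start; "torque": the same for the moment, N m; "width": opening from 0.0 (shut) to 1.0 (fully open).
Only numpy, scipy, OpenCV 4.12 (cv2) and the standard library are available. Lean on these libraries where they do the work, as an engineer would, in place of code of your own. Each camera call takes 0.05 s, during which the arm holds its last target. There are 200 camera calls.

### The job

Take the jar of amber glass nuggets from the tray and set it down gently, upright and wholly on the round white pad of the scanning station, turned so that its code label squarely faces the reader's red window. Let go of the jar, then press the green button on top of the reader fully down and release it, leaving the jar as it stands. Do not disturb the other jars, spools and bottle.

Things in the scene. Friction and masses are not known exactly. Their poses are not given: they have to be found in the camera images.
- jar_amber: glass jar of amber glass nuggets with a lid of that colour: a loose cylinder, 52 mm across and 92 mm tall (lid: top 14 mm, 50 mm across), about 0.28 kg. A white label with black code bars 50 mm tall covers about 80 degrees of its side; a white tick on the lid points to that side. Origin: centre of the underside; z up; x points out through the middle of the code label.
- jar_amber_code (a point): middle of the amber jar's code label, on its side 26 mm from its axis and 40 mm above its underside; axes as the jar's
- jar_green: bystander in the same tray: jar of green glass nuggets with a green lid, of the same shape, size, label and axes as the amber jar; loose
- jar_blue: bystander in the same tray: jar of blue glass nuggets with a blue lid, of the same shape, size, label and axes as the amber jar; loose
- tray: fixed low plywood tray, 120 x 320 mm (long side along its y), rim 18 mm high, 6 mm thick floor and walls; the three jars stand in a row on its floor about 100 mm apart, in any order. Origin: centre of the underside.
- station: fixed: grey base 230 x 120 x 8 mm, a round white pad at one end, a black reader block at the other. Origin: on the table under the pad's centre; x points from pad to reader, z up. The reader block is 70 (x) by 100 mm (y), its top 100 mm above the table, its centre at x = 130 mm; its red window, in the face at x = 95 mm, looks back at the pad.
- pad (a point): centre of the top of the round white pad, 90 mm in diameter, 12 mm above the table; axes as the station's (x towards the reader's window)
- read_button (a joint): travel of the green button on top of the reader: 0 up, 0.006 m fully down; sprung, about 5 N to push fully down
- read_button_top (a point): centre of the top of the green button (32 mm in diameter) on the middle of the reader block; it is pressed straight down
- solder_spool: bystander: loose spool of solder standing on the table, 54 mm in diameter, 40 mm tall; origin at the centre of its underside
- foil_spool: bystander: loose spool with a copper core standing on the table, 54 mm in diameter, 40 mm tall; origin at the centre of its underside
- flux_bottle: bystander: loose white bottle with a blue cap, 48 mm in diameter, 110 mm tall; origin at the centre of its underside
Mind the look-alikes: they are no part of the job. Of the things that look like the jar_amber, the smaller one is meant.

How it is judged:
On the way, in this order (a step that is already met when the one before it is completed fails the run):
1. the amber jar stands released on the pad with its code label facing the reader's window, the button up (horizontal distance between jar_amber and pad below 0.018 m and z of jar_amber in the frame of pad between -0.004 and 0.004 m and angle between jar_amber's own z axis and vertical below 0.1 rad and angle between the x axis of jar_amber and the x axis of station, either way round below 0.26 rad and x of jar_amber_code in the frame of pad above 0 m and contact force between the fingers and jar_amber below 0.2 N and value of joint read_button below 0.002 m), for 0.3 s.
2. the button is pressed fully down with the jar so placed (horizontal distance between jar_amber and pad below 0.018 m and z of jar_amber in the frame of pad between -0.004 and 0.004 m and angle between jar_amber's own z axis and vertical below 0.1 rad and angle between the x axis of jar_amber and the x axis of station, either way round below 0.26 rad and x of jar_amber_code in the frame of pad above 0 m and contact force between the fingers and jar_amber below 0.2 N and value of joint read_button above 0.0045 m), for 0.02 s.
At the end, for the whole second after the job is handed in: The amber jar stands at rest, released and upright, its axis within 18 mm of the pad's centre, its code label facing the reader's window within 0.26 rad (15 degrees); the green button is up again after being pressed (4.5 of its 6 mm or more) with the jar so placed (all of step 1 and linear speed of jar_amber below 0.02 m/s); the robot touches nothing.
It fails at once if the amber jar is dropped or knocked over: it moves faster than 0.4 m/s while not held by the fingers, or leans more than 0.8 rad ((contact force between the fingers and jar_amber below 0.05 N and linear speed of jar_amber above 0.4 m/s) or angle between jar_amber's own z axis and vertical above 0.8 rad).
It fails at once if another jar, a spool or the bottle is moved more than 25 mm or knocked over (distance of any of jar_green, jar_blue, solder_spool, foil_spool, flux_bottle from where it was at the start of the episode above 0.025 m or angle between any of jar_green, jar_blue, solder_spool, foil_spool, flux_bottle's own z axis and vertical above 0.5 rad).
It also fails if it takes over 46 s, if anything falls off the work surface, if the arm or the gripper's body presses on something with over 40 N, if the wrist force passes 120 N, or if a joint passes its speed limit or range.

## Working session

There is one attempt and no reset: what is moved stays moved. The work goes in short steps, each a Python script; the robot and the scene stay as the last script left them, time stands still between calls to the robot, and variables do not carry over. Pictures are saved under pics/ and viewed, about 8 in all and at most 12, crops included, and the job is handed in when it is done.

```bash
mkdir -p pics; cat > h.py <<'E'
import numpy as np, cv2
from workcell import arm, kinematics, read_camera, order, spotter
def K(c): return np.array([[c["fx"],0,c["cx"]],[0,c["fy"],c["cy"]],[0,0,1.]])
def w2p(c,P):
    P=np.atleast_2d(np.array(P,float)); T=np.array(c["world_to_cam"])
    return cv2.projectPoints(P,cv2.Rodrigues(T[:3,:3])[0],T[:3,3],K(c),np.array(c["distortion"],float))[0][:,0]
def p2w(c,uv,z):
    uv=np.array(uv,float).reshape(-1,1,2); T=np.array(c["world_to_cam"])
    n=cv2.undistortPoints(uv,K(c),np.array(c["distortion"],float))[:,0]
    d=np.c_[n,np.ones(len(n))]@T[:3,:3]; o=-T[:3,:3].T@T[:3,3]
    return o+d*((z-o[2])/d[:,2])[:,None]
E
python3 - <<'E'
from h import *
s={}
for n in("top","side"):
    c=read_camera(n); s[n]=c
    cv2.imwrite(f"pics/{n}0.png",cv2.resize(c["pixels"],(800,600),interpolation=cv2.INTER_CUBIC))
    T=np.array(c["world_to_cam"]);print(n,"at",-T[:3,:3].T@T[:3,3],"fwd",T[2,:3])
    for q in("jar_amber","jar_green","jar_blue","tray","station","read_button","solder_spool","foil_spool","flux_bottle"):
        for r in spotter.look_for(n,q)[:3]: print(q,np.round(r["extent"]),round(r["confidence"],2))
E
```

```text
top at [0.43023715 0.01667638 1.52089743] fwd [ 0.06607007 -0.0106083  -0.99775859]
jar_amber [293. 234. 318. 266.] 0.74
jar_amber [294. 167. 314. 191.] 0.73
jar_green [359. 190. 382. 207.] 0.74
jar_green [327. 175. 352. 194.] 0.53
jar_blue [327. 177. 350. 197.] 0.5
tray [279. 156. 385. 218.] 0.77
station [188. 154. 263. 236.] 0.56
solder_spool [266. 114. 284. 132.] 0.85
foil_spool [118. 188. 139. 203.] 0.71
flux_bottle [331. 134. 348. 150.] 0.71
side at [0.18711147 0.61709401 0.92482401] fwd [ 0.33743944 -0.57338328 -0.74656965]
jar_amber [263. 162. 284. 193.] 0.82
jar_amber [322. 177. 350. 220.] 0.74
jar_amber [213. 213. 281. 293.] 0.74
jar_green [309. 129. 323. 162.] 0.73
jar_green [248. 241. 260. 253.] 0.69
jar_green [248. 143. 339. 208.] 0.52
jar_blue [285. 144. 302. 177.] 0.76
tray [248. 141. 340. 207.] 0.9
station [213. 213. 281. 292.] 0.71
solder_spool [201. 168. 222. 193.] 0.77
solder_spool [214. 217. 281. 292.] 0.63
solder_spool [246. 142. 338. 210.] 0.29
foil_spool [166. 323. 191. 352.] 0.69
flux_bottle [249. 130. 265. 160.] 0.62
```

```bash
python3 - <<'E'
import cv2
from h import *
a=read_camera("top")["pixels"][100:280,100:400];b=read_camera("side")["pixels"][110:370,140:370]
cv2.imwrite("pics/c1.png",cv2.resize(a,None,fx=2.66,fy=2.66,interpolation=cv2.INTER_CUBIC))
cv2.imwrite("pics/c2.png",cv2.resize(b,None,fx=2.3,fy=2.3,interpolation=cv2.INTER_CUBIC))
E
```

```text
(no output)
```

View pics/c1.png

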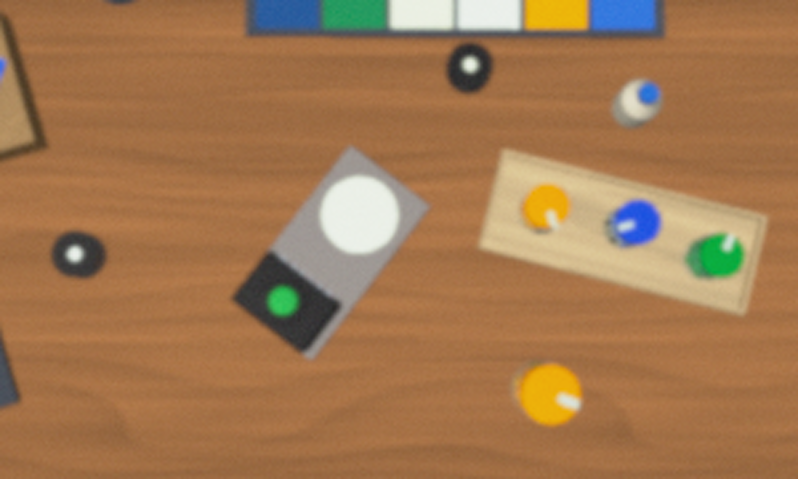

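View pics/c2.png

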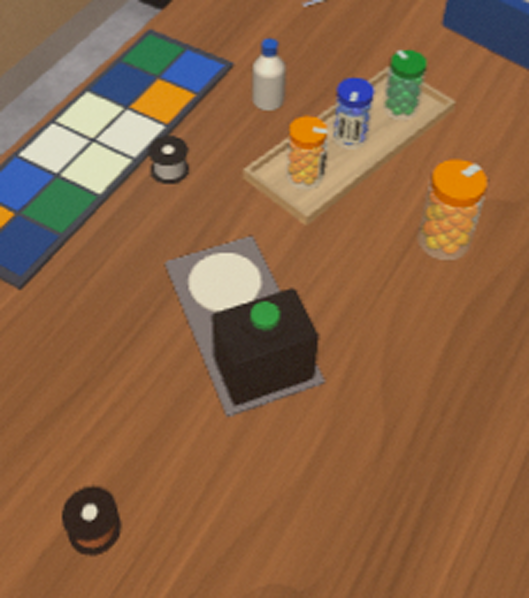

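```bash
cat >> h.py <<'E'
def blobs(img,lo,hi,amin=30):
    m=cv2.inRange(cv2.cvtColor(img,cv2.COLOR_BGR2HSV),lo,hi)
    n,_,st,ce=cv2.connectedComponentsWithStats(m)
    return [(ce[i].round(2),st[i].tolist()) for i in range(1,n) if st[i,4]>=amin]
E
python3 - <<'E'
from h import *
c=read_camera("top"); im=c["pixels"]
for nm,lo,hi,z in(("amber",(15,180,150),(30,255,255),.098),("green",(55,120,80),(80,255,255),.098),("white",(0,0,200),(180,45,255),.012),("blue",(108,150,100),(125,255,255),.098)):
    for ce,st in blobs(im,lo,hi):
        if 100<ce[0]<400 and 110<ce[1]<280: print(nm,ce,st,p2w(c,[ce],z).round(4), p2w(c,[ce],.106).round(4) if nm=="green" else "")
print("tick",p2w(c,[[305.3,177.4],[307.3,182.5]],.098).round(4))
print("spools,bottle",p2w(c,[[276,124],[129,195],[343,135]],.04).round(3))
print(arm.sense()["tcp_rot"],arm.sense()["tool_pos"])
c=read_camera("wrist");T=np.array(c["world_to_cam"]);print("wrist",-T[:3,:3].T@T[:3,3],T[:3,:3].round(2),c["fx"])
E
```

```text
amber [304.45 176.5 ] [297, 170, 17, 15, 174] [[ 0.5604 -0.1445  0.098 ]] 
amber [305.53 247.39] [295, 237, 24, 23, 393] [[ 0.3519 -0.1464  0.098 ]] 
green [369.14 196.41] [360, 188, 19, 16, 207] [[ 0.5017 -0.3349  0.098 ]] [[ 0.5013 -0.3329  0.106 ]]
green [206.06 212.65] [200, 207, 13, 12, 117] [[0.4532 0.1455 0.098 ]] [[0.4531 0.1448 0.106 ]]
white [337.27 138.12] [334, 132, 9, 12, 60] [[ 0.6899 -0.2584  0.012 ]] 
white [234.67 180.22] [220, 166, 30, 29, 677] [[0.5561 0.0646 0.012 ]] 
blue [339.83 182.98] [332, 176, 15, 15, 155] [[ 0.5413 -0.249   0.098 ]] 
tick [[ 0.5577 -0.147   0.098 ]
 [ 0.5426 -0.1528  0.098 ]]
spools,bottle [[ 0.729 -0.064  0.04 ]
 [ 0.508  0.386  0.04 ]
 [ 0.695 -0.271  0.04 ]]
[-3.14156844e+00  1.96760472e-06  3.26746028e-01] [ 0.16850256 -0.49720975  0.23130965]
wrist [ 0.23966574 -0.47291889  0.37357153] [[ 0.32 -0.95 -0.  ]
 [-0.91 -0.31  0.29]
 [-0.28 -0.09 -0.96]] 305.23219821780543
```

```bash
python3 - <<'E'
from h import *
for y in(73,-107,):
    for p,yy in(((.5595,-.1455,.05),y),((.556,.065,.06),y-59),((.556,.065,.25),y-59),((.453,.145,.1),y-59)):
        q=kinematics.inverse_kinematics(p,[np.pi,0,np.radians(yy)]); print(yy,None if q is None else np.round(q,2))
y=np.radians(73)
if kinematics.inverse_kinematics((.5595,-.1455,.26),[np.pi,0,y]) is None: y-=np.pi
arm.servo_line((.169,-.497,.30))
arm.move_pose((.5595,-.1455,.26),[np.pi,0,y])
arm.dwell(.3)
c=read_camera("wrist"); cv2.imwrite("pics/w1.png",cv2.resize(c["pixels"],(800,600),interpolation=cv2.INTER_CUBIC))
print(y,arm.sense()["tool_pos"],arm.sense()["time_s"], w2p(c,[(.5595,-.1455,.098),(.5,-.33,.098)]))
for ce,st in blobs(c["pixels"],(12,150,120),(30,255,255),400): print(ce,st,p2w(c,[ce],.098).round(4))
E
```

```text
73 [-0.37  0.22 -0.07  1.28  0.    1.5 ]
14 [-0.    0.17 -0.11  1.29  0.    2.89]
14 [-0.    0.15  0.24  1.67  0.    2.89]
14 [ 0.17 -0.07 -0.28  1.36  0.    3.07]
-107 [-0.37  0.22 -0.07  1.28  0.   -1.64]
-166 [-0.    0.17 -0.11  1.29  0.   -0.25]
-166 [-0.    0.15  0.24  1.67  0.   -0.25]
-166 [ 0.17 -0.07 -0.28  1.36  0.   -0.08]
1.2740903539558606 [ 0.5593796  -0.14600245  0.26005866] 4.0667 [[254.06739294 173.49725596]
 [251.78289062 327.64913969]]
[210.51 159.69] [0, 0, 512, 352, 76229] [[ 0.5215 -0.1188  0.098 ]]
[447.19 117.49] [418, 83, 58, 70, 2954] [[ 0.761  -0.1465  0.098 ]]
[256.53 170.27] [232, 142, 48, 56, 1844] [[ 0.5629 -0.143   0.098 ]]
[ 85.44 373.18] [66, 358, 39, 26, 583] [[ 0.2618 -0.3422  0.098 ]]
[423.16 372.87] [404, 358, 40, 26, 634] [[ 0.6966 -0.4749  0.098 ]]
```

View pics/w1.png

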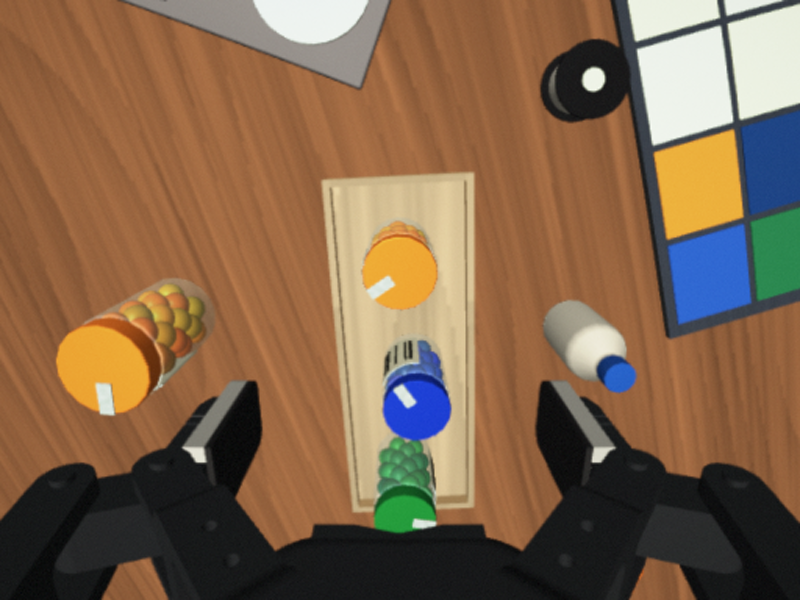

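```bash
python3 - <<'E'
from h import *
c=read_camera("wrist"); im=c["pixels"]
hsv=cv2.cvtColor(im,cv2.COLOR_BGR2HSV)
lid=((hsv[...,1]>215)&(hsv[...,2]>200)&(hsv[...,0]>10)&(hsv[...,0]<25)).astype(np.uint8)
tick=((hsv[...,1]<110)&(hsv[...,2]>190)).astype(np.uint8)
R=np.zeros_like(lid);cv2.circle(R,(256,173),26,1,-1)
lm=(lid|tick)&R; tm=tick&R
n,l,st,ce=cv2.connectedComponentsWithStats(tm); i=1+st[1:,4].argmax(); print("tick",ce[i],st[i])
n2,l2,st2,ce2=cv2.connectedComponentsWithStats(lm); j=1+st2[1:,4].argmax();print("lid",ce2[j],st2[j])
e=cv2.minEnclosingCircle(np.argwhere(l2==j)[:,::-1].astype(np.float32)); print(e)
C=p2w(c,[ce2[j],e[0]],.098); Tk=p2w(c,[ce[i]],.098)[0]
pts=p2w(c,np.argwhere(l==i)[:,::-1],.098)[:,:2]; u,s,v=np.linalg.svd(pts-pts.mean(0)); 
print(C,Tk,"tick yaw",[np.degrees(np.arctan2(*(Tk-k)[1::-1])) for k in C],"r",np.linalg.norm(Tk-C[0]),"axis",np.degrees(np.arctan2(v[0,1],v[0,0])),s)
E
```

```text
tick [242.77272727 183.98701299] [232 177  21  18 154]
lid [242.77272727 183.98701299] [232 177  21  18 154]
((242.1144561767578, 183.78915405273438), 10.271584510803223)
[[ 0.54507703 -0.15259838  0.098     ]
 [ 0.54448966 -0.1521962   0.098     ]] [ 0.54507703 -0.15259838  0.098     ] tick yaw [np.float64(0.0), np.float64(-34.40004660675781)] r 0.0 axis -163.98155559693976 [0.0700889  0.03454657]
```

```bash
python3 - <<'E'
from h import *
c=read_camera("wrist"); im=c["pixels"]
h=cv2.cvtColor(im,cv2.COLOR_BGR2HSV); print(h[170,262],h[165,262])
b=im.astype(int); m=((b[...,2]>200)&(b[...,1]>120)).astype(np.uint8)   # bright lid + tick
R=np.zeros_like(m);cv2.circle(R,(256,173),27,1,-1); m=cv2.morphologyEx(m&R,cv2.MORPH_OPEN,np.ones((5,5)))
n,l,st,ce=cv2.connectedComponentsWithStats(m); j=1+st[1:,4].argmax(); print(ce[j],st[j])
P=p2w(c,[ce[j],(255.9,173.4),(242.77,183.99)],.098); print(P)
for k in(0,1): d=P[2]-P[k]; print(np.degrees(np.arctan2(d[1],d[0])),np.hypot(*d[:2]))
E
```

```text
[ 19 198 239] [ 19 200 239]
[255.440625 175.575   ] [ 230  152   53   48 1920]
[[ 0.56026832 -0.14770885  0.098     ]
 [ 0.56138782 -0.1456495   0.098     ]
 [ 0.54510491 -0.15246105  0.098     ]]
-162.5990543938409 0.015890640661514265
-157.29921269423176 0.01765021975621636
```

```bash
python3 - <<'E'
from h import *
print(arm.servo_line((.561,-.146,.12),.15)); print(arm.servo_line((.561,-.146,.046),.06,force_limit=8))
arm.grab(); s=arm.sense(); print(s["width"],s["tool_pos"],s["force"])
arm.servo_line((.561,-.146,.20),.08); arm.dwell(.2)
s=arm.sense(); print(s["width"],s["force"],s["time_s"])
y=np.radians(73-58)
arm.move_pose((.54,.01,.26),[np.pi,0,y])
arm.dwell(.2); c=read_camera("wrist"); cv2.imwrite("pics/w2.png",cv2.resize(c["pixels"],(800,600),interpolation=cv2.INTER_CUBIC))
print(arm.sense()["time_s"],w2p(c,[(.556,.065,.012),(.453,.145,.106)])*1.5625)
E
```

```text
False
False
0.5951147721271719 [ 0.56131908 -0.14612201  0.04662814] [-1.84468251  0.39945436  3.08152231]
0.596372787831218 [-0.30443061 -0.68037519 -3.54768316] 9.325
10.7417 [[337.79939635 210.85236429]
 [172.83245303 345.14425228]]
```

View pics/w2.png

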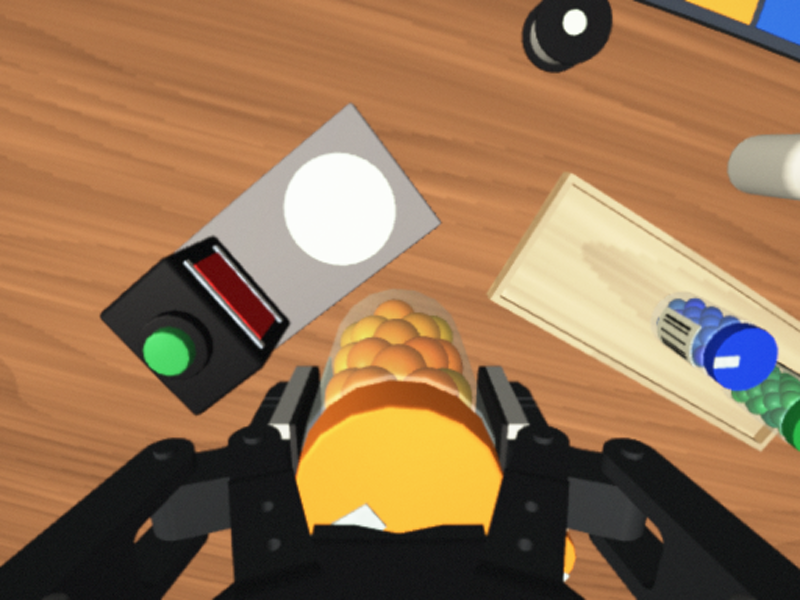

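```bash
python3 - <<'E'
from h import *
c=read_camera("wrist"); S=1.5625
f=lambda a,b:np.degrees(np.arctan2(b[1]-a[1],b[0]-a[0]))
p=p2w(c,np.array([(350,104),(440,222),(185,248)])/S,.008)
print("station x yaw",f(p[0],p[2]),f(p[0],p[1])+90, p.round(4), np.linalg.norm(p[1]-p[0]))
print("pad",p2w(c,[np.array((340,209))/S],.012))
for z in(.106,.112,.118): print("btn",z,p2w(c,[np.array((165.5,353))/S],z))
pad=np.array(p2w(c,[np.array((340,209))/S],.012)[0])
t=p2w(c,np.array([(367,503),(332,522),(386,525)])/S,.311); print("tick yaw",f(t[0],t[1]),"inner edge-90",f(t[0],t[2])-90,t.round(4))
print(arm.sense()["tool_pos"])
E
```

```text
station x yaw 143.28493561652857 -36.9135775769162 [[ 0.6384  0.0751  0.008 ]
 [ 0.5684 -0.0181  0.008 ]
 [ 0.492   0.1843  0.008 ]] 0.1165850711216619
pad [[0.55793545 0.06367636 0.012     ]]
btn 0.106 [[0.44578744 0.14937947 0.106     ]]
btn 0.112 [[0.4491714  0.14694008 0.112     ]]
btn 0.118 [[0.45255535 0.1445007  0.118     ]]
tick yaw 138.77173092997916 inner edge-90 -220.8193339598195 [[0.5358 0.0161 0.311 ]
 [0.5281 0.0227 0.311 ]
 [0.5307 0.0102 0.311 ]]
[0.53999316 0.00955314 0.25970888]
```

```bash
python3 - <<'E'
from h import *
x,y=.557,.064; yaw=np.radians(17)
arm.move_pose((x,y,.15),[np.pi,0,yaw])
arm.servo_line((x,y,.060),.08); arm.dwell(.2)
print(arm.servo_line((x,y,.0505),.015,force_limit=4)); s=arm.sense(); print(s["tool_pos"],s["force"])
arm.open_gripper(); arm.dwell(.3); print(arm.sense()["width"])
arm.servo_line((x,y,.17),.1); arm.servo_line((x-.01,y-.06,.26),.2); arm.dwell(.2)
c=read_camera("wrist"); cv2.imwrite("pics/w3.png",cv2.resize(c["pixels"],(800,600),interpolation=cv2.INTER_CUBIC)); print(arm.sense()["time_s"],w2p(c,[(x,y,.104),(.453,.145,.106)])*1.5625)
c=read_camera("side"); cv2.imwrite("pics/s3.png",cv2.resize(c["pixels"][190:310,190:310],(600,600),interpolation=cv2.INTER_CUBIC))
E
```

```text
True
[0.55691502 0.06402063 0.0526115 ] [-0.25881486  0.4855321   4.77596366]
0.9995714544899642
16.3583 [[313.79731447 230.50066245]
 [160.97012521 342.86828459]]
```

View pics/w3.png

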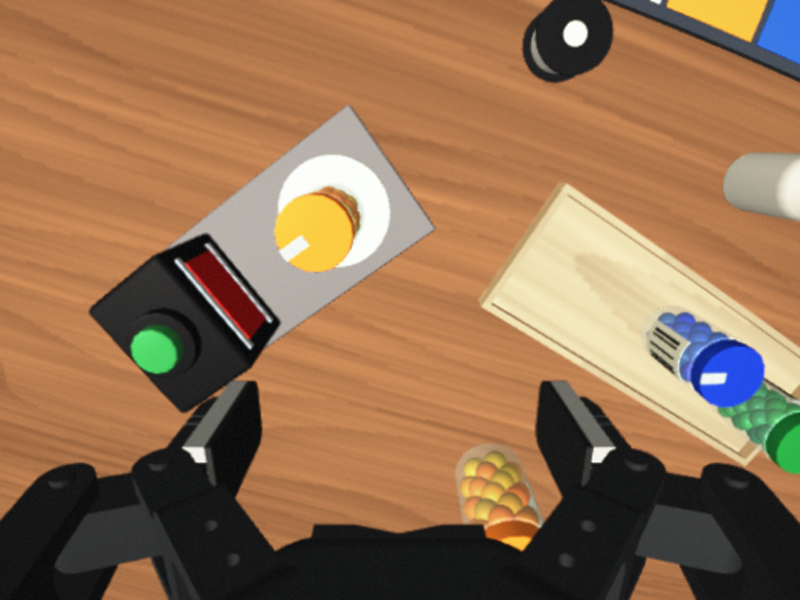

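View pics/s3.png

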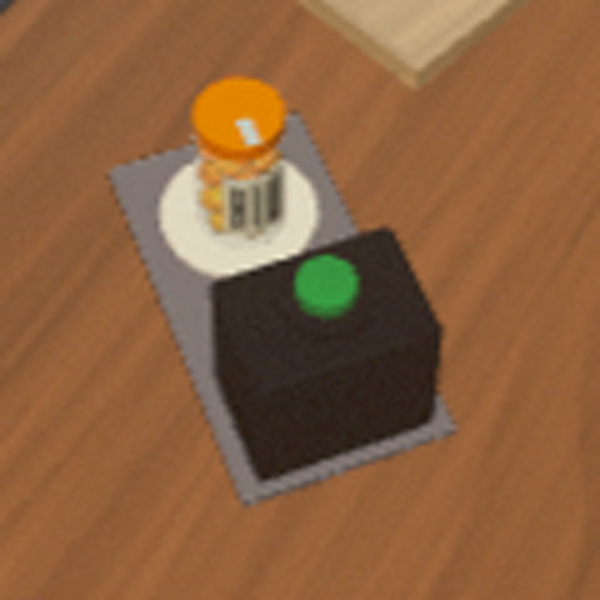

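```bash
python3 - <<'E'
from h import *
c=read_camera("wrist"); S=1.5625
t=p2w(c,np.array([(315,232),(304,240),(282,256),(293,248)])/S,.104); f=lambda a,b:np.degrees(np.arctan2(b[1]-a[1],b[0]-a[0]))
print("lid",t[0],"yaw",f(t[0],t[3]),f(t[1],t[2]),"pad",p2w(c,[np.array((333.5,211))/S],.012))
arm.grab()
bx,by=.453,.142
arm.servo_line((bx,by,.26),.15); arm.servo_line((bx,by,.135),.12); arm.dwell(.2)
print(arm.servo_line((bx,by,.100),.015,force_limit=14)); s=arm.sense(); print(s["tool_pos"],s["force"])
arm.dwell(.2); print(arm.sense()["force"])
arm.servo_line((bx,by,.16),.06); arm.servo_line((bx-.02,by-.02,.26),.15); arm.dwell(.2)
print(arm.sense()["time_s"],arm.sense()["force"])
c=read_camera("side"); cv2.imwrite("pics/s4.png",cv2.resize(c["pixels"][190:310,190:310],(600,600),interpolation=cv2.INTER_CUBIC))
E
```

```text
lid [0.556568   0.06293847 0.104     ] yaw 142.11868912986677 142.07805172684897 pad [[0.55814729 0.06401966 0.012     ]]
True
[0.45298637 0.14200206 0.11625261] [-1.19051962 -0.20906156  4.32833216]
[-0.47674315  0.52261059  6.22881068]
23.3917 [ 0.28942998 -0.42386195  0.53335111]
```

```bash
python3 - <<'E'
from h import *
bx,by=.453,.142
arm.servo_line((bx,by,.26),.15); arm.servo_line((bx,by,.128),.12); arm.dwell(.2)
for z in np.arange(.126,.105,-.002):
    r=arm.servo_line((bx,by,z),.02,force_limit=25); arm.dwell(.1); s=arm.sense(); print(round(z,4),r,s["tool_pos"][2].round(4),s["force"][2].round(2))
    if r or s["force"][2]>15: break
arm.servo_line((bx,by,.16),.06); arm.servo_line((bx-.02,by-.02,.26),.15); arm.dwell(.2)
print(arm.sense()["time_s"],arm.sense()["force"])
c=read_camera("side"); cv2.imwrite("pics/s5.png",cv2.resize(c["pixels"][190:310,190:310],(600,600),interpolation=cv2.INTER_CUBIC))
E
```

```text
0.126 False 0.1259 -0.45
0.124 False 0.1239 -1.28
0.122 False 0.1221 0.76
0.12 False 0.1203 2.66
0.118 False 0.1183 3.8
0.116 False 0.1162 4.01
0.114 False 0.1159 11.68
0.112 False 0.1158 18.6
30.025 [ 0.7109247   0.25237232 -0.18093512]
```

View pics/s5.png

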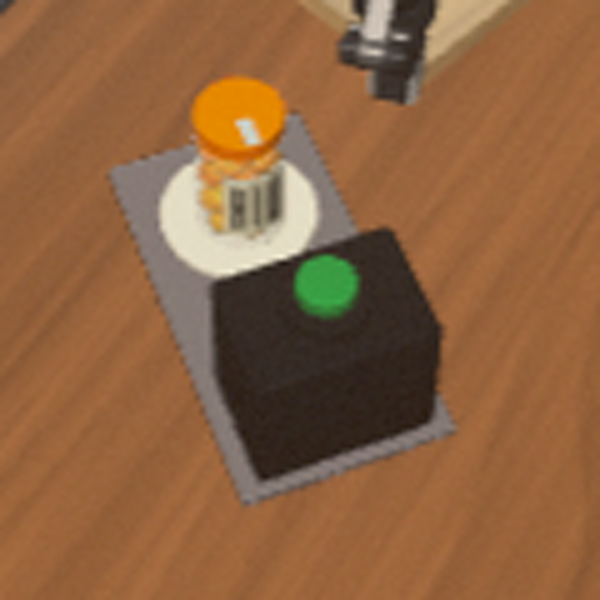

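```bash
python3 -c "
from h import *
print(order.hand_in())"
```

```text
the job is handed in; nothing more can be done
None
```

I set the amber jar from the tray upright on the pad, let go of it, pressed the green button fully down and released it, then handed the job in at about 30 s of the 46 s allowed.

- **Jar position:** the wrist picture after placing put the lid centre about 2 mm from the pad's centre. The label faces 142° against the reader's 143°, well within the 15° allowed.
- **Button:** I pressed it twice. The first press stopped early on the force limit, with only 4–6 N showing, so I could not be sure it was fully down. On the second press it gave way over about 6 mm and then went rigid as the force rose to 18.6 N, so it reached its stop.
- **After the press:** the last side picture shows the jar unmoved and the button up again. The gripper was clear of everything, at 0.26 m height.
- **Bystanders:** the gripper met no unexpected contact on the way. The last wrist picture showed the blue and green jars in the tray and one spool standing. I did not measure any of the bystanders again at the end.
- **Measurements that disagreed:** readings of the lid tick in the tray ranged from −157° to −164°. The two cameras placed the button up to 9 mm apart, because I had first assumed its top was at 0.106 m; it is about 0.122 m.

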